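Feed a batten through the sanding guide with the push stick

ROBOT

A 6-joint arm with a two-finger parallel gripper is mounted at the origin on the work surface. World frame = base frame: x ahead of the robot, y to its left, z up, the work surface at z = 0. Lengths are in m, angles in rad, forces in N, time in s.
With the tool pointing down it reaches from about 0.325 to 0.85 m from the base axis. Payload 15.5 kg.
Tool frame: the origin (TCP) lies where the fingers leave the gripper's body, on its centre line; the fingertips stand 78 mm ahead of it and the grasp point (between the pads) lies 60 mm ahead of it; z points along the fingers, y is the line along which they close (so a half turn about z gives the same grasp; the last joint's range is limited). The gripper opens to 91 mm and grips with 3 to 60 N. Pads are 32 mm wide; open, the fingers measure 118 mm over their backs; the gripper's body (76 mm by 178 mm) begins 60 mm behind the grasp point.
Start: joints at [1.109, 0.494, 1.345, -0, 1.302, -0.096], TCP at [0.224, 0.584, 0.292] pointing down, gripper open.
Joint ranges: [-2.91, 2.91], [-0.82, 2.16], [0.22, 2.67], [-1.22, 4.37], [0.12, 2.79], [-3.08, 3.08]. Speed limits (rad/s): [1.89, 1.89, 2.57, 3.01, 3.01, 3.01].

INTERFACE

Orientations are given as [roll, pitch, yaw] about the fixed x, y, z axes, in that order (R = Rz(yaw) Ry(pitch) Rx(roll)).
In Python, from rig import observe, snapshot, camera_model, finish_job gives the robot as it stands.
- The arm moves only by the tool carry_out, never from a script. Its argument "deltas" is a list of rows, each a list of 6 numbers: the shift along the tool's x, y, z in m, then the turn, a rotation vector about the tool's x, y, z in degrees. In form: [[x, y, z, wx, wy, wz], ...]. A call has 1 to 12 rows; each row shifts and turns the commanded pose from where the row before left it, along the tool's axes as they then stand; what a row does not reach is not made up. A row lasts 1/10 s, in which the tool goes at most 50 mm and 8.59 degrees, less where a joint would pass 70% of its speed; a pose out of reach is approached as far as the arm can. A call with a gripper value outside its range is refused whole. "grip" is the opening, from 0 (shut) to 1 (fully open), set as the call begins (left out, the last holds). The fingers move at their own pace and stop on an object; the grip force is fixed at half the most. Time passes only in rows, so rows that do not move let the fingers close. It gives the time, the measured TCP pose, the force, the opening and the grip force at its end, in the units of the state.
- observe(): the state, without advancing time (a new reading comes with each control period).
- snapshot(name): name is "scene" or "top" or "wrist"; returns the picture (480x640x3 uint8, blue, green, red); there is no depth.
- camera_model(name): a dict with "camera_matrix" (3x3 intrinsics, pixels), "k1" (the pictures are not rectified: a ray, as slopes to the right and down, at radius r is drawn at 1 + k1 r^2 times it, then the intrinsics apply), "extrinsics" (4x4, takes a point from camera to world coordinates). Camera axes: x right, y down, z forward; pixel columns grow to the right and rows downward; lengths in m; the calibration is good to about 2 mm. A picture is of the moment at which its call begins: read the wrist's pose just before it. camera_model takes no time and is no camera call; for the wrist camera it gives the pose at the moment of the call.
- finish_job(): hands the job in; it is judged then, once.
The state is a dict: "time": time; "q": joint angles; "dq": joint speeds; "effort": joint torques, N m; "ee_pos": TCP position; "tcp_rot": TCP orientation; "contact_force": force on the tool from outside, world axes, zero at the start; "torque": the same for the moment, N m; "width": opening from 0.0 (shut) to 1.0 (fully open); "gripper_force": force on a finger pad.
Only numpy, scipy, OpenCV 4.12 (cv2) and the standard library are available. Lean on these libraries where they do the work, as an engineer would, in place of code of your own. Each camera call takes 0.05 s, during which the arm holds its last target. There are 200 camera calls.

TASK

Stand the pale batten on its narrow edge in the entry of the sanding guide's channel, its front end just short of the clear guard, and let go; then take the yellow push stick and push the batten right through under the guard until its back end has come out clear of the guard on the far side, with your fingers never touching the batten while it is under the guard. Put the push stick back in its grey rest the way it lay, and only then lift the batten out of the guide and stand it on its edge, lengthwise, in the blue tray. Do not disturb the other things on the bench.

Things in the scene. Friction and masses are not known exactly. Their poses are not given: they have to be found in the camera images.
- batten_mid (a point): raw pale wooden batten, a plain bar 20 mm wide (its x), 140 mm long (its y), 40 mm tall (its z), 75 g; this point is its centre. It starts on its narrow 20 mm edge on a dark wooden stand (top 12 mm above the bench, two 6 mm high ribs beside the batten, 28 mm apart). The same either way round. Its stand and the stick's rest may swap places between runs
- batten: the same batten; this origin is the centre of its underside
- channel_mid (a point): sanding guide, fixed: the batten is fed along this frame's +y, towards the robot's left. The point lies on the bed (15 mm above the bench), on the channel's centre line, midway under the guard; x across, z up. Aluminium bed from y = -190 to +210 mm, x = -33 to +57 mm, open and flat but for the fences, guard and shoe described below (all in this frame)
- mouth (a point): flared mouth of the channel, on the bed at y = -93 mm of the channel frame. Two red fences 24 mm apart run from there (parallel from y = -75) to y = +60 mm; they are 40 mm tall, level with the top of a batten between them, so fingers cannot go down beside it there
- guard (a point): middle of the guard's roof, a clear plate with orange edges across the channel, from y = -30 to +30 mm of the channel frame; underside 45 mm above the bed, top 51 mm, with a black knob up to 63 mm at the +x side
- shoe: rust-red spring-loaded sanding shoe under the guard, with sloping ends; at rest its flat face stands 5 mm into the channel from the +x fence, and it yields by up to 8 mm. The batten squeezes past it with a few newtons of push, and stays where it is left; the stick brushes it too (about 4 N sideways). Origin on its face, 2 mm above the bed
- stick_grip (a point): yellow push stick, 90 g, starting in its rest; this point is the middle of its upright handle (46 mm long, 16 mm wide, with a black band), 15 mm below the handle's top and 60 mm above the stick's underside. The stick's +y runs along the blade towards its pushing tip, x is its width, z up
- stick_tip (a point): push stick's pushing tip: centre of the flat front end of its blade (16 mm wide, 30 mm tall), 140 mm ahead of the handle's middle along the stick's +y and 15 mm above its underside. The blade is 165 mm long in all and slides through the channel and under the guard
- stick: the same push stick; origin at the middle of the blade's underside, 57.5 mm ahead of the handle's middle
- rest: grey rest of the push stick, fixed: base 60 x 150 mm, 10 mm thick, with four cheeks 14 mm tall, in pairs 24 mm apart, 45 mm ahead of and behind the middle, between which the blade lies along the rest's y. Origin on the bench under its middle. The stick starts with the middle of its underside about over the rest's middle, its tip towards the rest's +y
- tray: blue tray, fixed, 110 mm wide (its x), 190 mm long (its y), rim 15 mm above the bench, walls 5 mm thick, floor 5 mm above the bench. Origin on the bench under its middle
- glue: white glue bottle with an orange cap, 56 mm across, 150 mm tall, beyond the guide: leave it alone
- snowflake: small wooden six-armed snowflake ornament, 90 mm across, lying flat beyond the guide: leave it alone
- sandblock: cork sanding block 60 x 100 x 35 mm, beyond the guide: leave it alone
- mallet: hammer lying on the bench at the robot's right: leave it alone
Mind the look-alikes: they are no part of the job. What is shaped like the batten but green or purple is not meant.

How it is judged:
On the way, in this order (a step that is already met when the one before it is completed fails the run):
1. the batten stands on edge in the channel's entry, its front end from 45 mm short of the guard to 30 mm under it, let go (x of batten_mid in the frame of channel_mid between -0.006 and 0.006 m and z of batten_mid in the frame of channel_mid between 0.012 and 0.026 m and y of batten_mid in the frame of channel_mid between -0.145 and -0.07 m and angle between the y axis of batten_mid and the y axis of channel_mid, either way round below 0.08 rad and angle between batten_mid's own z axis and vertical below 0.1 rad and contact force between the fingers and batten below 0.1 N), for 0.2 s.
2. the push stick drives the batten under the guard (x of batten_mid in the frame of channel_mid between -0.006 and 0.006 m and z of batten_mid in the frame of channel_mid between 0.012 and 0.026 m and y of batten_mid in the frame of channel_mid between -0.03 and 0.08 m and contact force between stick and batten above 0.2 N and contact force between the fingers and batten below 0.1 N), for 0.05 s.
3. the batten's back end is out clear of the guard, the batten still standing on the bed (y of batten_mid in the frame of channel_mid between 0.1 and 0.2 m and x of batten_mid in the frame of channel_mid between -0.02 and 0.02 m and z of batten_mid in the frame of channel_mid between 0.012 and 0.026 m and contact force between the fingers and batten below 0.1 N), for 0.1 s.
4. the push stick is back in its rest, let go, the batten still waiting on the bed past the guard (x of stick_tip in the frame of rest between -0.01 and 0.01 m and y of stick_tip in the frame of rest between 0.055 and 0.11 m and x of stick_grip in the frame of rest between -0.02 and 0.02 m and z of stick_grip in the frame of rest between 0.062 and 0.076 m and contact force between the fingers and stick below 0.1 N and angle between stick_grip's own z axis and vertical below 0.25 rad and y of batten_mid in the frame of channel_mid between 0.095 and 0.2 m and z of batten_mid in the frame of channel_mid between 0.012 and 0.026 m), for 0.1 s.
At the end, for the whole second after the job is handed in: The batten stands on edge (within 0.1 rad) on the tray floor, inside the walls, lengthwise within 0.3 rad; the push stick is down between the cheeks of its rest, upright, tip the same way and within about 20 mm of its first place lengthwise; both released and at rest (x of batten_mid in the frame of tray between -0.041 and 0.041 m and y of batten_mid in the frame of tray between -0.03 and 0.03 m and z of batten_mid in the frame of tray between 0.018 and 0.032 m and angle between the y axis of batten_mid and the y axis of tray, either way round below 0.3 rad and angle between batten_mid's own z axis and vertical below 0.1 rad and linear speed of each of batten, stick below 0.02 m/s and x of stick_tip in the frame of rest between -0.01 and 0.01 m and y of stick_tip in the frame of rest between 0.055 and 0.11 m and x of stick_grip in the frame of rest between -0.02 and 0.02 m and z of stick_grip in the frame of rest between 0.062 and 0.076 m and angle between stick_grip's own z axis and vertical below 0.25 rad and contact force between the fingers and batten below 0.1 N and contact force between the fingers and stick below 0.1 N); the robot touches nothing.
It fails at once if fingers touch the batten while it is under the guard (y of batten_mid in the frame of channel_mid between -0.06 and 0.085 m and x of batten_mid in the frame of channel_mid between -0.02 and 0.02 m and z of batten_mid in the frame of channel_mid between 0 and 0.03 m and contact force between the fingers and batten above 0.5 N).
It fails at once if the glue is disturbed (moved over 30 mm) (distance of glue from where it was at the start of the episode above 0.03 m).
It fails at once if the snowflake is disturbed (moved over 30 mm) (distance of snowflake from where it was at the start of the episode above 0.03 m).
It fails at once if the sandblock is disturbed (moved over 30 mm) (distance of sandblock from where it was at the start of the episode above 0.03 m).
It fails at once if the mallet is disturbed (moved over 30 mm) (distance of mallet from where it was at the start of the episode above 0.03 m).
It also fails if it takes over 72 s, if anything falls off the work surface, if the arm or the gripper's body presses on something with over 40 N, if the wrist force passes 120 N, or if a joint passes its speed limit or range.

## Working session

There is one attempt and no reset: what is moved stays moved. The work goes in short steps, Python scripts to look and compute and a tool call to move; the robot and the scene stay as the last step left them, time stands still between calls to the robot, and variables do not carry over. Pictures are saved under pics/ and viewed, at most 13 in all, crops included, and the job is handed in when it is done.

Besides the shell and the picture viewer there is one more tool, called after ">>>" as a command line: name --pt "numbers of a row" for each row, then --argument value for the rest. carry_out: Moves the arm, as the interface text tells. Its arguments: {"type":"object","properties":{"deltas":{"type":"array"},"grip":{"type":"number"}},"required":["deltas"]}

```bash
mkdir -p pics; python3 - <<'E'
from rig import *
import cv2
for n in("scene","top"):
    cv2.imwrite(f"pics/{n}0.png",snapshot(n))
    c=camera_model(n);print(n,c)
s=observe();print(s)
E
```

```text
scene {'camera_matrix': array([[474.98374737,   0.        , 325.57530326],
       [  0.        , 474.98374737, 238.37615195],
       [  0.        ,   0.        ,   1.        ]]), 'k1': 0.023813349387424063, 'extrinsics': array([[-0.44553838,  0.7416819 , -0.50140154,  1.11117185],
       [ 0.89522995,  0.36429241, -0.25662109,  0.2438265 ],
       [-0.00767444, -0.56320422, -0.8262821 ,  1.06009428],
       [ 0.        ,  0.        ,  0.        ,  1.        ]])}
top {'camera_matrix': array([[578.89909131,   0.        , 327.47161232],
       [  0.        , 578.89909131, 240.36657187],
       [  0.        ,   0.        ,   1.        ]]), 'k1': -0.02886293375065851, 'extrinsics': array([[ 0.02924077, -0.99355775,  0.10948961,  0.33159951],
       [-0.99945979, -0.0307057 , -0.01171718, -0.05932923],
       [ 0.01500365, -0.10908784, -0.99391888,  1.61553335],
       [ 0.        ,  0.        ,  0.        ,  1.        ]])}
{'time': 0.1, 'q': array([ 1.10948378e+00,  4.94135419e-01,  1.34605706e+00,  6.92031454e-06,
        1.30252668e+00, -9.54900923e-02]), 'dq': array([-0.00285194, -0.00059598, -0.00463377,  0.00093093,  0.00023995,
       -0.00037693]), 'effort': array([ 2.15750581e-03, -8.80225253e+01, -3.82543409e+01,  7.11054169e-02,
        4.83289955e-02, -5.15652425e-05]), 'ee_pos': array([0.22344737, 0.58341524, 0.29169302]), 'tcp_rot': array([-3.14047191e+00, -1.14047294e-04,  2.77576829e+00]), 'contact_force': array([ 0.7616373 , -0.50252739, -0.37809009]), 'torque': array([0.02177664, 0.01217167, 0.02873384]), 'gripper_force': 0.0, 'width': 0.9986268873098945}
```

View pics/top0.png

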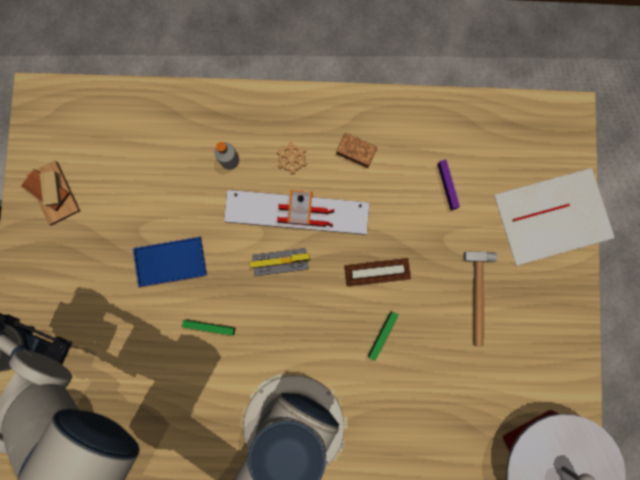

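View pics/scene0.png

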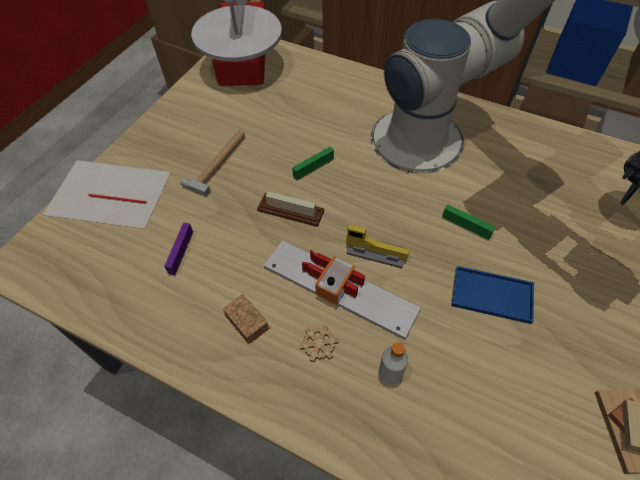

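Top view: batten (378,272) on the brown stand, stick (280,260) with its handle at the right end, guide centred ~(297,212), tray (170,262). The scene view confirms that the stick's black-topped handle is at the -y end (357,235). I'll set up the pixel-to-world helpers next.

```bash
cat > h.py <<'E'
import numpy as np, cv2
from rig import *
from scipy.spatial.transform import Rotation as R
def p2w(c,px,z):
    px=np.atleast_2d(np.array(px,float)); K=c["camera_matrix"];E=c["extrinsics"]
    d=(px-[K[0,2],K[1,2]])/[K[0,0],K[1,1]]; u=d.copy()
    for _ in range(20): u=d/(1+c["k1"]*(u**2).sum(1,keepdims=True))
    r=np.c_[u,np.ones(len(u))]@E[:3,:3].T; o=E[:3,3]
    return o+r*((z-o[2])/r[:,2])[:,None]
def w2p(c,P):
    P=np.atleast_2d(np.array(P,float));E=c["extrinsics"];K=c["camera_matrix"]
    q=(P-E[:3,3])@E[:3,:3];u=q[:,:2]/q[:,2:];u=u*(1+c["k1"]*(u**2).sum(1,keepdims=True))
    return u*[K[0,0],K[1,1]]+[K[0,2],K[1,2]]
def rect(c,mask,z,box=None):
    """largest blob projected to plane z -> centre, (long,short), long-axis yaw deg"""
    m=mask.astype(np.uint8)
    if box is not None:
        b=np.zeros_like(m);x0,y0,x1,y1=box;b[y0:y1,x0:x1]=1;m&=b
    m=cv2.morphologyEx(m,cv2.MORPH_CLOSE,np.ones((3,3)))
    k=max(cv2.findContours(m,cv2.RETR_EXTERNAL,cv2.CHAIN_APPROX_NONE)[0],key=cv2.contourArea)
    w=p2w(c,k[:,0,:],z)[:,:2]
    (cx,cy),(a,b),t=cv2.minAreaRect((w*1000).astype(np.float32))
    if a<b:a,b,t=b,a,t+90
    t=(t+90)%180-90
    return np.round([cx,cy,a,b,t%180],1)
def togo(xyz,yaw):
    """tool-frame shift (tool down) and turn for a target TCP"""
    s=observe();r=R.from_euler("xyz",s["tcp_rot"])
    t=R.from_euler("xyz",[np.pi,0,yaw])
    return np.round(r.inv().apply(np.array(xyz)-s["ee_pos"]),4),np.round((r.inv()*t).as_rotvec(degrees=True),2)
E
python3 - <<'E'
from h import *
c=camera_model("top");im=cv2.imread("pics/top0.png");hsv=cv2.cvtColor(im,cv2.COLOR_BGR2HSV)
H,S,V=[hsv[...,i].astype(int) for i in range(3)]
print("tray",rect(c,(H>100)&(H<130)&(S>120),.015,(100,220,230,300)))
print("bed",rect(c,(S<45)&(V>130),.015,(215,180,380,245)))
print("batten",rect(c,(S<90)&(V>150),.052,(345,255,412,290)))
print("stick",rect(c,(H>22)&(H<35)&(S>170),.045,(245,245,315,280)))
w=camera_model("wrist");E=w["extrinsics"];s=observe()
r=R.from_euler("xyz",s["tcp_rot"]);print(r.inv().apply(E[:3,3]-s["ee_pos"]),r.inv().as_matrix()@E[:3,:3],w["camera_matrix"],w["k1"])
print(hsv[212,250],hsv[272,378],hsv[262,265])
E
```

```text
tray [435.7 357.1 185.6 105.7 101.6]
bed [585.8  11.1 398.5  90.1  86.6]
batten [ 424.3 -216.7  137.3   17.7   98.3]
stick [446.8  50.9 161.8  17.   99.9]
[ 0.07917233 -0.00026412 -0.0926385 ] [[ 9.84863900e-04 -9.61211076e-01 -2.75812070e-01]
 [ 9.99999422e-01  8.27386296e-04  6.87317485e-04]
 [-4.32454052e-04 -2.75812588e-01  9.61211334e-01]] [[389.35480285   0.         319.89105848]
 [  0.         389.35480285 235.65388331]
 [  0.           0.           1.        ]] -0.0631279165964542
[143   6 181] [ 25  25 181] [ 26 208 179]
```

Estimates are already consistent with the nominal sizes. I'll turn the tool parallel to the batten and go above it for a close look.

>>> carry_out --pt "0 0 0 0 0 7.6" --pt "0 0 0 0 0 7.6" --pt "0 0 0 0 0 7.6" --pt "0 0 0 0 0 7.6" --pt "0 0 0 0 0 7.6" --pt "0 0 0 0 0 7.6" --pt "0 0 0 0 0 7.6" --pt "0 0 0 0 0 7.6" --pt "-0.04 0.0057 0.0015 0 0 0" --pt "-0.04 0.0057 0.0015 0 0 0" --pt "-0.04 0.0057 0.0015 0 0 0" --pt "-0.04 0.0057 0.0015 0 0 0" --grip 1

```text
time: 1.3
ee_pos: [0.2691, 0.427, 0.2859]
tcp_rot: [-3.141, 0.0, 1.715]
contact_force: [1.3, -0.5, -0.3]
width: 1.002
gripper_force: 0.0
```

>>> carry_out --pt "-0.04 0.0057 0.0015 0 0 0" --pt "-0.04 0.0057 0.0015 0 0 0" --pt "-0.04 0.0057 0.0015 0 0 0" --pt "-0.04 0.0057 0.0015 0 0 0" --pt "-0.04 0.0057 0.0015 0 0 0" --pt "-0.04 0.0057 0.0015 0 0 0" --pt "-0.04 0.0057 0.0015 0 0 0" --pt "-0.04 0.0057 0.0015 0 0 0" --pt "-0.04 0.0057 0.0015 0 0 0" --pt "-0.04 0.0057 0.0015 0 0 0" --pt "-0.04 0.0057 0.0015 0 0 0" --pt "-0.04 0.0057 0.0015 0 0 0"

```text
time: 2.5
ee_pos: [0.4056, -0.0384, 0.2682]
tcp_rot: [3.142, -0.0, 1.714]
contact_force: [1.7, 0.1, -0.7]
width: 0.999
gripper_force: 0.0
```

>>> carry_out --pt "-0.04 0.0057 0.0015 0 0 0" --pt "-0.04 0.0057 0.0015 0 0 0" --pt "-0.04 0.0057 0.0015 0 0 0" --pt "-0.04 0.0057 0.0015 0 0 0" --pt "0 0 0 0 0 0" --pt "0 0 0 0 0 0"

```text
time: 3.1
ee_pos: [0.4508, -0.1923, 0.2618]
tcp_rot: [-3.141, -0.001, 1.713]
contact_force: [-0.2, 0.4, -0.3]
width: 1.003
gripper_force: 0.0
```

```bash
python3 - <<'E'
from h import *
s=observe();print(s["time"],s["ee_pos"],np.degrees(s["tcp_rot"]))
c=camera_model("wrist");im=snapshot("wrist");cv2.imwrite("pics/w1.png",im);np.save("w1.npy",c,allow_pickle=True)
hsv=cv2.cvtColor(im,cv2.COLOR_BGR2HSV);p=w2p(c,[.424,-.217,.052])[0];print(p,hsv[int(p[1]),int(p[0])])
E
```

```text
3.1 [ 0.45081711 -0.19226402  0.26177396] [-1.79958167e+02 -3.96156566e-02  9.81504056e+01]
[284.47916562 250.35163752] [ 20  88 189]
```

View pics/w1.png

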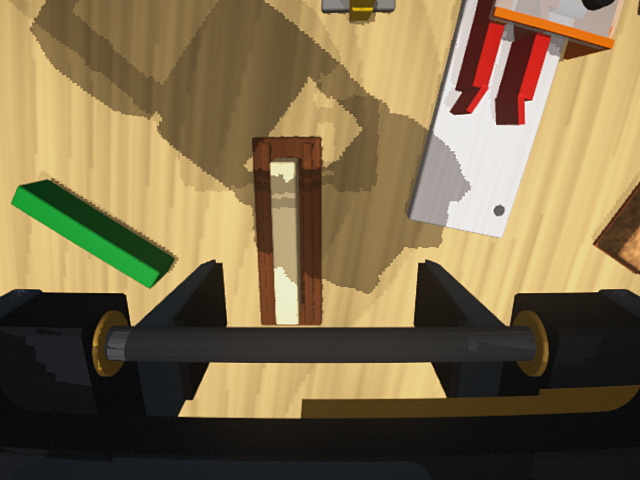

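The wrist view shows the batten top from (285,158) to (285,325), and red fences whose tops are the bright bands around (490,60) and (535,60), with flared tips at (463,112) and (510,123). Next: fit the edges numerically.

```bash
python3 - <<'E'
from h import *
c=np.load("w1.npy",allow_pickle=True).item();im=cv2.imread("pics/w1.png");hsv=cv2.cvtColor(im,cv2.COLOR_BGR2HSV)
H,S,V=[hsv[...,i].astype(int) for i in range(3)]
m=(S<140)&(V>120);mm=np.zeros_like(m);mm[150:335,266:304]=m[150:335,266:304]
print("batten",rect(c,mm,.052))
red=((H<6)|(H>174))&(S>150)&(V>150)
L=[];Rr=[]
for r in range(28,88,4):
    x=np.flatnonzero(red[r]);g=np.split(x,np.flatnonzero(np.diff(x)>3)+1);g=[k for k in g if len(k)>4]
    if r%12==4: print(r,[(k[0],k[-1]) for k in g])
    if len(g)==2: L.append((g[0][-1]+.5,r));Rr.append((g[1][0]-.5,r))
a=p2w(c,L,.055)[:,:2];b=p2w(c,Rr,.055)[:,:2]
for w in(a,b):
    s,i=np.polyfit(w[:,1],w[:,0],1);print("fence x at y=-.05,-.1:",i-s*.05,i-s*.1,"yaw",90-np.degrees(np.arctan(s)),w[:,1].min(),w[:,1].max())
print("bed end/left edge",p2w(c,[(410,217),(500,237),(432,135),(465,10)],.015)[:,:2])
print("flare tips",p2w(c,[(452,112),(473,113),(497,122),(522,124)],.055)[:,:2])
E
```

```text
batten [ 421.9 -216.3  142.3   32.2   98.4]
28 [(np.int64(488), np.int64(503))]
40 [(np.int64(485), np.int64(499)), (np.int64(534), np.int64(549))]
52 [(np.int64(482), np.int64(496)), (np.int64(531), np.int64(545))]
64 [(np.int64(478), np.int64(493)), (np.int64(528), np.int64(542))]
76 [(np.int64(475), np.int64(489)), (np.int64(524), np.int64(538))]
fence x at y=-.05,-.1: 0.5571665163649787 0.5541886105264097 yaw 86.59159752841063 -0.06743105311806008 -0.033506393414717214
fence x at y=-.05,-.1: 0.5819765685180969 0.5793669092520911 yaw 87.01226178817286 -0.06314326943755771 -0.029027070959418033
bed end/left edge [[ 0.52991702 -0.18218207]
 [ 0.61658173 -0.18857065]
 [ 0.53415541 -0.10905941]
 [ 0.54043062 -0.00862557]]
flare tips [[ 0.53423304 -0.09108856]
 [ 0.55008212 -0.08929183]
 [ 0.56979218 -0.09272673]
 [ 0.58933047 -0.09102522]]
```

>>> carry_out --pt "-0.0117 -0.0099 0.01 0 0 0" --pt "-0.0117 -0.0099 0.02 0 0 0" --pt "-0.0118 -0.0099 0.025 0 0 0" --pt "0 0 0.03 0 0 0" --pt "0 0 0.03 0 0 0" --pt "0 0 0.03 0 0 0" --pt "0 0 0.0148 0 0 0" --pt "0 0 0 0 0 0"

```text
time: 3.95
ee_pos: [0.4258, -0.2292, 0.101]
tcp_rot: [-3.139, -0.003, 1.716]
contact_force: [-0.0, 0.7, -0.4]
width: 0.999
gripper_force: 0.0
```

>>> carry_out --pt "0 0 0 0 0 0" --pt "0 0 0 0 0 0" --pt "0 0 0 0 0 0" --pt "0 0 0 0 0 0" --pt "0 0 0 0 0 0" --pt "0 0 0 0 0 0" --grip 0.1

```text
time: 4.55
ee_pos: [0.4268, -0.2309, 0.1026]
tcp_rot: [3.141, 0.0, 1.715]
contact_force: [1.1, -0.2, 0.3]
width: 0.504
gripper_force: 0.0
```

>>> carry_out --pt "0 0 0 0 0 0" --pt "0 0 0 0 0 0" --pt "0 0 0 0 0 0" --pt "0 0 0 0 0 0" --pt "0 0 0 0 0 0" --pt "0 0 0 0 0 0"

```text
time: 5.15
ee_pos: [0.4267, -0.2308, 0.1024]
tcp_rot: [-3.142, -0.0, 1.715]
contact_force: [0.8, -0.5, -1.1]
width: 0.217
gripper_force: 30.0
```

>>> carry_out --pt "0 0 -0.01 0 0 0" --pt "0 0 -0.02 0 0 0" --pt "0 0 -0.03 0 0 0" --pt "0 0 0 0 0 5.78" --pt "0 0 0 0 0 5.78" --pt "0.0231 0.0265 0 0 0 0" --pt "0.0231 0.0265 0 0 0 0" --pt "0.0231 0.0265 0 0 0 0" --pt "0.0231 0.0265 0 0 0 0" --pt "0.0232 0.0265 0 0 0 0" --pt "0 0 0 0 0 0" --pt "0 0 0 0 0 0"

```text
time: 6.35
ee_pos: [0.5658, -0.1226, 0.1628]
tcp_rot: [-3.142, 0.0, 1.514]
contact_force: [-0.7, 0.3, -0.3]
width: 0.219
gripper_force: 30.0
```

```bash
python3 - <<'E'
from h import *
print(togo([.5656,-.1230,.105],np.radians(86.7)))
im=snapshot("wrist");cv2.imwrite("pics/w2.png",im);np.save("w2.npy",camera_model("wrist"),allow_pickle=True)
E
```

```text
(array([-0.0004, -0.0001,  0.0578]), array([-0.  ,  0.01,  0.07]))
```

View pics/w2.png

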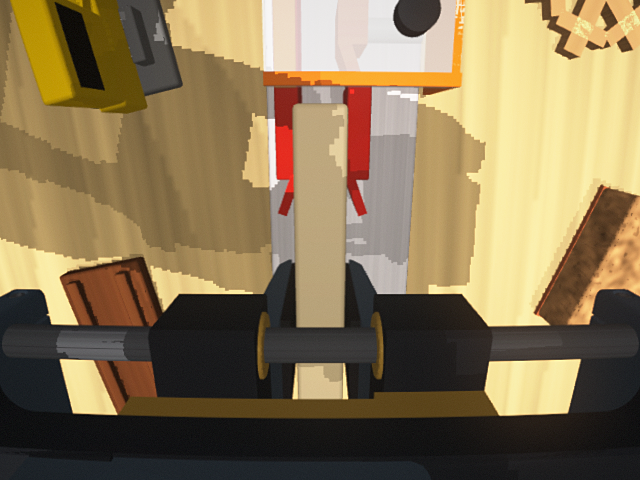

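The batten (columns 293–348) hangs over the channel; fence outer edges are at ~(277,150) and (371,150). I'll check that centring numerically.

```bash
python3 - <<'E'
from h import *
c=np.load("w2.npy",allow_pickle=True).item();im=cv2.imread("pics/w2.png");hsv=cv2.cvtColor(im,cv2.COLOR_BGR2HSV)
H,S,V=[hsv[...,i].astype(int) for i in range(3)]
red=((H<6)|(H>174))&(S>150)&(V>60)
a=[];b=[];e=[]
for r in range(105,172,6):
    x=np.flatnonzero(red[r,255:390])+255;a.append((x[0]-.5,r));b.append((x[-1]+.5,r))
A,B=p2w(c,a,.055),p2w(c,b,.055)
m=(A+B)/2;O=np.array([.5728,.0018]);xh=np.array([.9983,-.0576]);yh=np.array([.0576,.9983])
print("outer width",np.round((B-A)@np.r_[xh,0],4)[::3]);print("mid x_ch",np.round((m[:,:2]-O)@xh,4),"y",np.round((m[:,:2]-O)@yh,3)[[0,-1]])
s=observe()["ee_pos"][:2]-O;print("tcp ch",s@xh,s@yh)
q=p2w(c,[(294,104),(347,104)],.1525-.055+.0125);print((q[:,:2]-O)@xh,(q[:,:2]-O)@yh)
print("guard front edge y_ch",(p2w(c,[(265,86),(460,86)],.060)[:,:2]-O)@yh)
E
```

```text
outer width [0.0472 0.0472 0.0472 0.0473]
mid x_ch [-0.0004 -0.0004 -0.0004 -0.0006 -0.0006 -0.0003 -0.0003 -0.0003 -0.0003
 -0.0005 -0.0005 -0.0003] y [-0.038 -0.07 ]
tcp ch -0.00043573613953650663 -0.1251341577733525
[-0.01086141  0.0080314 ] [-0.03982862 -0.0398058 ]
guard front edge y_ch [-0.02908811 -0.02848646]
```

>>> carry_out --pt "0 0 0.015 0 0 0" --pt "0 0 0.015 0 0 0" --pt "0 0 0.01 0 0 0" --pt "0 0 0.008 0 0 0" --pt "0 0 0.005 0 0 0" --pt "0 0 0.003 0 0 0" --pt "0 0 0 0 0 0" --pt "0 0 0 0 0 0"

```text
time: 7.2
ee_pos: [0.5656, -0.1231, 0.1066]
tcp_rot: [-3.141, -0.0, 1.513]
contact_force: [-0.4, 0.4, -1.3]
width: 0.217
gripper_force: 30.0
```

>>> carry_out --pt "0 0 0.001 0 0 0" --pt "0 0 0 0 0 0"

```text
time: 7.4
ee_pos: [0.5656, -0.1231, 0.1055]
tcp_rot: [3.142, 0.0, 1.513]
contact_force: [-0.5, 0.5, -0.3]
width: 0.223
gripper_force: 30.0
```

>>> carry_out --pt "0 0 0 0 0 0" --pt "0 0 0 0 0 0" --pt "0 0 0 0 0 0" --pt "0 0 0 0 0 0" --pt "0 0 -0.02 0 0 0" --pt "0 0 -0.03 0 0 0" --pt "0 0 -0.04 0 0 0" --pt "0 0 -0.04 0 0 0" --pt "0 0 -0.03 0 0 0" --pt "0 0 0 0 0 0" --pt "0 0 0 0 0 0" --grip 0.7

```text
time: 8.5
ee_pos: [0.5657, -0.1231, 0.2658]
tcp_rot: [3.14, 0.0, 1.513]
contact_force: [0.1, 1.4, -0.7]
width: 0.698
gripper_force: 0.0
```

```bash
python3 - <<'E'
from h import *
c=camera_model("wrist");im=snapshot("wrist");cv2.imwrite("pics/w3.png",im);np.save("w3.npy",c,allow_pickle=True)
print(observe()["ee_pos"])
E
```

```text
[ 0.56532551 -0.12299005  0.26485245]
```

View pics/w3.png

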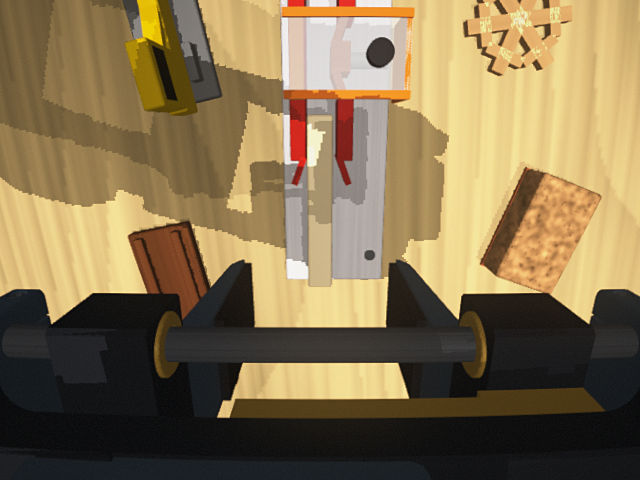

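The batten stands in the entry (308–332 × 115–285), let go, front end short of the guard; the stick handle is at ~(165,75). Moving over the stick for a close look.

>>> carry_out --pt "0 0 0 0 0 -6.6" --pt "0 0 0 0 0 -6.6" --pt "0.0352 -0.0227 0 0 0 0" --pt "0.0352 -0.0227 0 0 0 0" --pt "0.0352 -0.0227 0 0 0 0" --pt "0.0352 -0.0227 0 0 0 0" --pt "0 0 0 0 0 0" --pt "0 0 0 0 0 0" --grip 0.7

```text
time: 9.35
ee_pos: [0.4514, 0.0005, 0.2647]
tcp_rot: [-3.14, -0.0, 1.745]
contact_force: [1.0, -0.9, -0.7]
width: 0.701
gripper_force: 0.0
```

```bash
python3 - <<'E'
from h import *
c=camera_model("wrist");im=snapshot("wrist");cv2.imwrite("pics/w4.png",im);np.save("w4.npy",c,allow_pickle=True)
s=observe();print(s["ee_pos"],np.degrees(s["tcp_rot"]))
E
```

```text
[ 4.52186798e-01 -1.16108368e-05  2.64837693e-01] [-1.79955866e+02 -6.79462344e-03  9.99106198e+01]
```

View pics/w4.png

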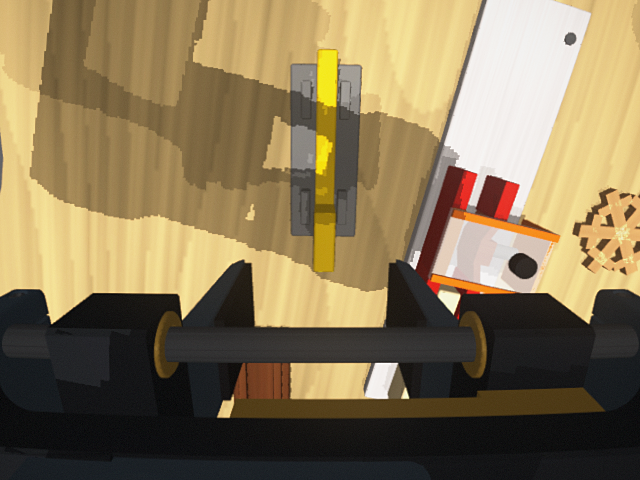

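The stick's blade runs from its tip at (327,50) back to the handle at ~(313–335, 212–270); the rest spans columns 291–362, rows 65–236. Next: fit the axes.

```bash
python3 - <<'E'
from h import *
c=np.load("w4.npy",allow_pickle=True).item();im=cv2.imread("pics/w4.png");hsv=cv2.cvtColor(im,cv2.COLOR_BGR2HSV)
H,S,V=[hsv[...,i].astype(int) for i in range(3)]
y=(H>20)&(H<35)&(S>190)&(V>90)
y[:, :300]=0;y[:,350:]=0;y[278:]=0
def axis(r0,r1,z):
    P=[]
    for r in range(r0,r1,4):
        x=np.flatnonzero(y[r]); 
        if len(x)>5:P.append(((x[0]+x[-1])/2,r,x[-1]-x[0]+1))
    P=np.array(P);w=p2w(c,P[:,:2],z);s,i=np.polyfit(w[:,1],w[:,0],1)
    print(r0,r1,"yaw",90-np.degrees(np.arctan(s)),"from",w[0,:2],"to",w[-1,:2],"width px",P[:,2]);return s,i
s,i=axis(56,196,.040); axis(220,266,.085)
r=np.flatnonzero(y.any(1));print(r[0],r[-1]);print("tip",p2w(c,[(327.5,r[0])],.040),"handle back",p2w(c,[(324,r[-1])],.085))
t=p2w(c,[(327.5,r[0])],.040)[0]
for k in(.14,): print("handle mid",t[1]-k*np.cos(np.arctan(s)),i+s*(t[1]-k))
for rr in range(200,240,3): print(rr,hsv[rr,324],end=" ")
g=(S<40)&(V>40);g[:,:280]=0;g[:,372:]=0;g[250:]=0;print("rest",rect(c,cv2.morphologyEx((g|y).astype(np.uint8),cv2.MORPH_OPEN,np.ones((9,9))),.010,(285,62,366,240)))
print(w2p(c,[[.452,-.005,.085]]))
E
```

```text
56 196 yaw 98.95840358825032 from [0.43333316 0.12856835] to [0.44952603 0.02546544] width px [20. 20. 20. 20. 20. 20. 20. 20. 20. 20. 20. 20. 20. 19. 19. 19. 19. 19.
 19. 19. 20. 19. 19. 19. 19. 19. 19. 19. 19. 19. 18. 18. 18. 18. 18.]
220 266 yaw 99.26264848562124 from [0.45132803 0.01284821] to [ 0.45655148 -0.0203775 ] width px [22. 21. 21. 21. 21. 21. 21. 21. 21. 20. 20. 20.]
49 271
tip [[0.43244457 0.13348265 0.04      ]] handle back [[ 0.45790086 -0.0257866   0.085     ]]
handle mid -0.004809578520933833 0.4544243708202092
200 [ 23 228 159] 203 [ 23 223 152] 206 [ 23 229 106] 209 [ 22 222 109] 212 [ 23 233 115] 215 [ 23 232 152] 218 [ 23 233 152] 221 [ 23 229 155] 224 [ 23 224 155] 227 [ 23 227 194] 230 [ 24 227 193] 233 [ 23 231 193] 236 [ 24 227 193] 239 [ 24 231 192] rest [444.6  52.7 153.9  58.3  99. ]
[[321.0853719  243.50977468]]
```

>>> carry_out --pt "0 0 0 0 0 0.9" --pt "-0.0042 0.0013 0.02 0 0 0" --pt "0 0 0.03 0 0 0" --pt "0 0 0.035 0 0 0" --pt "0 0 0.03 0 0 0" --pt "0 0 0.015 0 0 0" --pt "0 0 0.0048 0 0 0" --pt "0 0 0 0 0 0" --pt "0 0 0 0 0 0"

```text
time: 10.3
ee_pos: [0.4546, -0.0042, 0.1312]
tcp_rot: [3.141, 0.0, 1.727]
contact_force: [-0.1, 0.3, 1.2]
width: 0.698
gripper_force: 0.0
```

>>> carry_out --pt "0 0 0 0 0 0" --pt "0 0 0 0 0 0" --pt "0 0 0 0 0 0" --pt "0 0 0 0 0 0" --pt "0 0 0 0 0 0" --pt "0 0 0 0 0 0" --pt "0 0 0 0 0 0" --pt "0 0 0 0 0 0" --pt "0 0 0 0 0 0" --grip 0.05

```text
time: 11.2
ee_pos: [0.4539, -0.0039, 0.1306]
tcp_rot: [-3.141, -0.0, 1.728]
contact_force: [-0.1, -0.4, -1.5]
width: 0.175
gripper_force: 30.0
```

>>> carry_out --pt "0 0 -0.01 0 0 0" --pt "0 0 -0.02 0 0 0" --pt "0 0 -0.03 0 0 0" --pt "0 0 -0.02 0 0 0" --pt "0 0 0 0 0 6.15" --pt "0 0 0 0 0 6.15" --pt "-0.0369 0.0131 0 0 0 0" --pt "-0.0369 0.0131 0 0 0 0" --pt "-0.0369 0.0131 0 0 0 0" --pt "-0.0369 0.0131 0 0 0 0" --pt "-0.0369 0.0131 0 0 0 0" --pt "-0.0369 0.0131 0 0 0 0"

```text
time: 12.4
ee_pos: [0.5197, -0.2311, 0.2114]
tcp_rot: [3.141, 0.0, 1.513]
contact_force: [0.9, -0.3, -1.7]
width: 0.175
gripper_force: 30.0
```

>>> carry_out --pt "-0.0369 0.0131 0 0 0 0" --pt "-0.0369 0.0131 0 0 0 0" --pt "-0.0369 0.0131 0 0 0 0" --pt "0 0 0 0 0 0" --pt "0 0 0 0 0 0" --pt "0 0 0 0 0 0"

```text
time: 13.0
ee_pos: [0.5521, -0.3414, 0.2109]
tcp_rot: [-3.141, -0.001, 1.513]
contact_force: [0.9, 0.2, -1.0]
width: 0.173
gripper_force: 30.0
```

```bash
python3 - <<'E'
from h import *
print(togo([.5525,-.3426,.1384],np.radians(86.7)),observe()["ee_pos"])
c=camera_model("wrist");im=snapshot("wrist");cv2.imwrite("pics/w5.png",im);np.save("w5.npy",c,allow_pickle=True)
E
```

```text
(array([-0.0012,  0.0005,  0.0725]), array([-0.03, -0.03,  0.  ])) [ 0.55210207 -0.34141965  0.21087783]
```

View pics/w5.png

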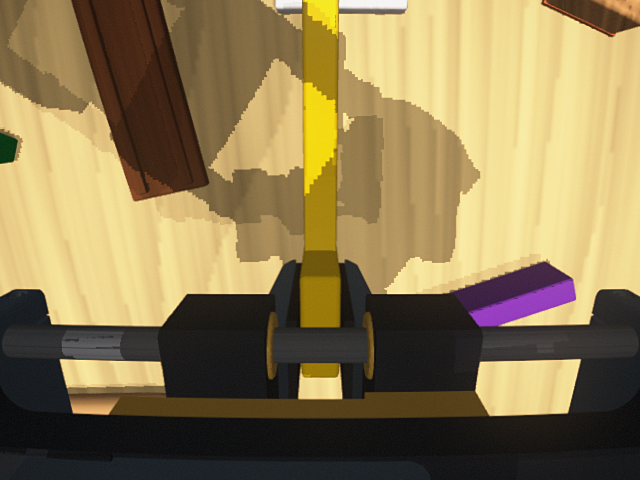

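The stick is straight in the grip (blade columns 303–338, centred on column 320). Lower it behind the batten.

>>> carry_out --pt "-0.001 0.0004 0.02 0 0 0" --pt "0 0 0.025 0 0 0" --pt "0 0 0.018 0 0 0" --pt "0 0 0.009 0 0 0" --pt "0 0 0 0 0 0" --pt "0 0 0 0 0 0"

```text
time: 13.65
ee_pos: [0.5531, -0.3432, 0.1395]
tcp_rot: [3.141, 0.0, 1.513]
contact_force: [-0.2, 0.8, -0.2]
width: 0.173
gripper_force: 30.0
```

>>> carry_out --pt "0.01 0 0 0 0 0" --pt "0.01 0 0 0 0 0" --pt "0.01 0 0 0 0 0" --pt "0.01 0 0 0 0 0" --pt "0.01 0 0 0 0 0" --pt "0.01 0 0 0 0 0" --pt "0.01 0 0 0 0 0" --pt "0 0 0 0 0 0"

```text
time: 14.45
ee_pos: [0.5571, -0.2722, 0.1388]
tcp_rot: [3.141, 0.0, 1.514]
contact_force: [0.1, -0.0, -0.7]
width: 0.174
gripper_force: 30.0
```

```bash
python3 - <<'E'
from h import *
s=observe();p=s["ee_pos"][:2]-[.5728,.0018];print(p@[.9983,-.0576],p@[.0576,.9983],s["ee_pos"][2],s["contact_force"],np.degrees(s["tcp_rot"]))
E
```

```text
7.309438294218958e-05 -0.2744881261440801 0.1388082626550457 [ 0.13904221 -0.02228354 -0.65689781] [1.79991979e+02 4.15456974e-03 8.67390988e+01]
```

>>> carry_out --pt "0.012 0 0 0 0 0" --pt "0.012 0 0 0 0 0" --pt "0.012 0 0 0 0 0" --pt "0.012 0 0 0 0 0" --pt "0.012 0 0 0 0 0" --pt "0.012 0 0 0 0 0" --pt "0.012 0 0 0 0 0" --pt "0.012 0 0 0 0 0" --pt "0.012 0 0 0 0 0" --pt "0.012 0 0 0 0 0" --pt "0 0 0 0 0 0"

```text
time: 15.55
ee_pos: [0.5639, -0.1519, 0.1386]
tcp_rot: [-3.141, -0.001, 1.514]
contact_force: [-1.2, 0.2, -0.8]
width: 0.175
gripper_force: 30.0
```

>>> carry_out --pt "0.012 0 0 0 0 0" --pt "0.012 0 0 0 0 0" --pt "0.012 0 0 0 0 0" --pt "0.01 0 0 0 0 0" --pt "0.01 0 0 0 0 0" --pt "0.006 0 0 0 0 0" --pt "0.005 0 0 0 0 0" --pt "0 0 0 0 0 0" --pt "0 0 0 0 0 0"

```text
time: 16.45
ee_pos: [0.5677, -0.0868, 0.1386]
tcp_rot: [-3.142, -0.0, 1.513]
contact_force: [0.9, -0.4, -1.0]
width: 0.176
gripper_force: 30.0
```

```bash
python3 - <<'E'
from h import *
s=observe();p=s["ee_pos"][:2]-[.5728,.0018];print(p@[.9983,-.0576],p@[.0576,.9983],s["ee_pos"][2],s["contact_force"],np.degrees(s["tcp_rot"]))
c=camera_model("wrist");im=snapshot("wrist");t=snapshot("top");cv2.imwrite("pics/t6.png",t)
cv2.imwrite("pics/w6.png",np.hstack([cv2.resize(im,(400,300)),cv2.resize(t[150:300,150:350],(400,300))]))
np.save("w6.npy",c,allow_pickle=True)
E
```

```text
-7.285352987181463e-06 -0.08874504620342186 0.1385966469230649 [ 0.88320355 -0.42997256 -1.02601915] [-1.79996311e+02 -2.04989374e-03  8.66822951e+01]
```

View pics/w6.png

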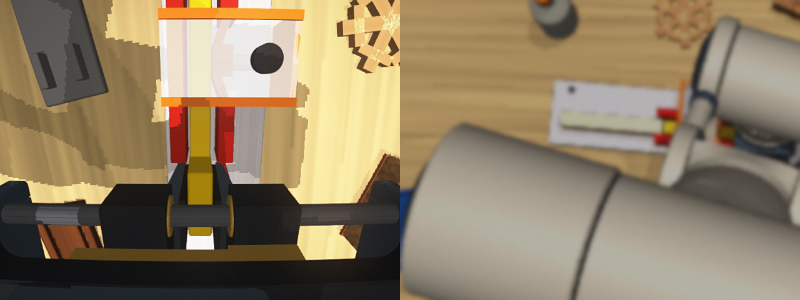

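The batten is out past the guard (crop: body at 560–663, yellow tip behind it at 668), with the tip at y≈+51 mm, so mid ≈ +0.121. Withdraw the stick, lift, and bring it back to the rest.

>>> carry_out --pt "-0.01 0 0 0 0 0" --pt "-0.02 0 0 0 0 0" --pt "-0.025 0 0 0 0 0" --pt "-0.025 0 0 0 0 0" --pt "-0.025 0 0 0 0 0" --pt "-0.015 0 0 0 0 0" --pt "0 0 0 0 0 0" --pt "0 0 -0.02 0 0 0" --pt "0 0 -0.03 0 0 0" --pt "0 0 -0.03 0 0 0" --pt "0 0 0 0 0 -6.15" --pt "0 0 0 0 0 -6.15"

```text
time: 17.75
ee_pos: [0.561, -0.2059, 0.2197]
tcp_rot: [3.14, 0.001, 1.732]
contact_force: [-0.5, -0.3, -0.5]
width: 0.172
gripper_force: 30.0
```

>>> carry_out --pt "0.0361 -0.0123 0 0 0 0" --pt "0.0361 -0.0123 0 0 0 0" --pt "0.0361 -0.0123 0 0 0 0" --pt "0.0361 -0.0123 0 0 0 0" --pt "0.0361 -0.0123 0 0 0 0" --pt "0.0361 -0.0123 0 0 0 0" --pt "0 0 0 0 0 0" --pt "0 0 0 0 0 0"

```text
time: 18.55
ee_pos: [0.4537, -0.0031, 0.2188]
tcp_rot: [3.141, -0.0, 1.73]
contact_force: [0.3, 0.3, -1.5]
width: 0.176
gripper_force: 30.0
```

```bash
python3 - <<'E'
from h import *
print(togo([.4540,-.0041,.1306],1.728),observe()["ee_pos"])
E
```

```text
(array([-0.0011,  0.0002,  0.0882]), array([ 0.01, -0.  ,  0.09])) [ 0.45366047 -0.00307691  0.21881001]
```

>>> carry_out --pt "-0.001 0.0002 0.02 0 0 0.1" --pt "0 0 0.025 0 0 0" --pt "0 0 0.02 0 0 0" --pt "0 0 0.012 0 0 0" --pt "0 0 0.007 0 0 0" --pt "0 0 0.003 0 0 0" --pt "0 0 0 0 0 0" --pt "0 0 0 0 0 0"

```text
time: 19.35
ee_pos: [0.4547, -0.0052, 0.1321]
tcp_rot: [3.141, 0.0, 1.726]
contact_force: [-0.4, -0.3, -1.7]
width: 0.174
gripper_force: 30.0
```

>>> carry_out --pt "0 0 0.001 0 0 0" --pt "0 0 0 0 0 0"

```text
time: 19.55
ee_pos: [0.4546, -0.0051, 0.1309]
tcp_rot: [3.141, 0.0, 1.726]
contact_force: [0.2, 0.1, -1.5]
width: 0.174
gripper_force: 30.0
```

>>> carry_out --pt "0 0 0 0 0 0" --pt "0 0 0 0 0 0" --pt "0 0 0 0 0 0" --pt "0 0 0 0 0 0" --pt "0 0 0 0 0 0" --pt "0 0 -0.02 0 0 0" --pt "0 0 -0.03 0 0 0" --pt "0 0 -0.04 0 0 0" --pt "0 0 -0.04 0 0 0" --pt "0 0 0 0 0 6.15" --pt "0 0 0 0 0 6.15" --grip 0.7

```text
time: 20.65
ee_pos: [0.4548, -0.0051, 0.2619]
tcp_rot: [3.139, 0.0, 1.507]
contact_force: [0.5, 0.6, -1.1]
width: 0.701
gripper_force: 0.0
```

```bash
python3 - <<'E'
from h import *
s=observe();print(s["ee_pos"],np.degrees(s["tcp_rot"]))
c=camera_model("wrist");im=snapshot("wrist");cv2.imwrite("pics/w7.png",im);np.save("w7.npy",c,allow_pickle=True)
t=camera_model("top");w=cv2.imread("pics/top0.png")
for p in ([(226,160)],): print("glue base~",p2w(t,p,0))
O=np.array([.5728,.0018,0]);b=O+.121*np.array([.0576,.9983,0]);print("batten exp",b,togo([b[0],b[1],.245],np.radians(86.7)))
E
```

```text
[ 0.45479948 -0.00511217  0.26190007] [1.79841515e+02 1.28502393e-02 8.63466950e+01]
glue base~ [[0.73077855 0.21721948 0.        ]]
batten exp [0.5797696 0.1225943 0.       ] (array([0.1363, 0.1159, 0.0164]), array([ 0.08,  0.01, -0.77]))
```

View pics/w7.png

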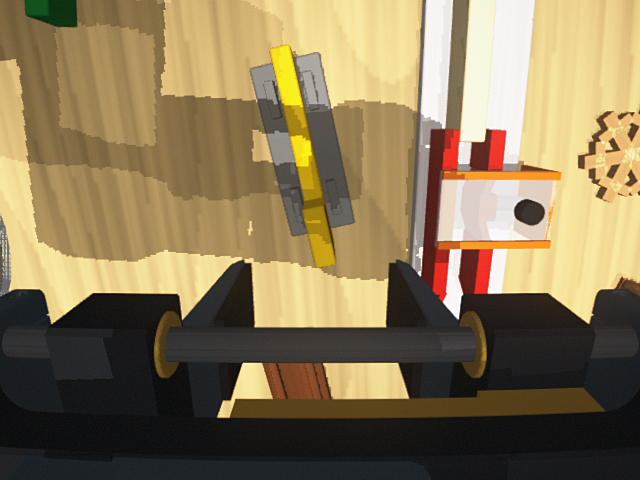

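The stick lies back in its rest (tip (282,46), handle end (322,265)); the batten top ends at ~(474,140), past the guard. Quick check, then on to the batten.

```bash
python3 - <<'E'
from h import *
c=np.load("w7.npy",allow_pickle=True).item()
t=p2w(c,[(282,46)],.04)[0];r=(t[:2]-[.4446,.0527]);print("tip in rest",r@[.988,.156],r@[-.156,.988])
b=p2w(c,[(462,138),(487,142)],.055)[:,:2]-[.5728,.0018];print("batten back end",b@[.9983,-.0576],b@[.0576,.9983])
E
```

```text
tip in rest 0.002484451887214795 0.07982670405549858
batten back end [-0.01003574  0.00960466] [0.05473502 0.05190489]
```

>>> carry_out --pt "0 0 0 0 0 -0.4" --pt "0.0273 0.0232 0 0 0 0" --pt "0.0273 0.0232 0 0 0 0" --pt "0.0273 0.0232 0 0 0 0" --pt "0.0273 0.0232 0 0 0 0" --pt "0.0273 0.0232 0 0 0 0" --pt "0 0 0 0 0 0" --pt "0 0 0 0 0 0"

```text
time: 21.5
ee_pos: [0.5773, 0.1255, 0.2598]
tcp_rot: [-3.14, 0.0, 1.522]
contact_force: [-0.1, -0.4, -0.0]
width: 0.696
gripper_force: 0.0
```

```bash
python3 - <<'E'
from h import *
print(togo([.5798,.1226,.105],np.radians(86.7)))
E
```

```text
(array([-0.0027,  0.0029,  0.1548]), array([-0.08,  0.02,  0.51]))
```

>>> carry_out --pt "-0.0012 0.003 0.02 0 0 0.5" --pt "0 0 0.03 0 0 0" --pt "0 0 0.035 0 0 0" --pt "0 0 0.03 0 0 0" --pt "0 0 0.025 0 0 0" --pt "0 0 0.0145 0 0 0" --pt "0 0 0 0 0 0" --pt "0 0 0 0 0 0"

```text
time: 22.3
ee_pos: [0.5805, 0.1235, 0.1068]
tcp_rot: [3.141, -0.0, 1.51]
contact_force: [0.6, -0.4, 0.2]
width: 0.7
gripper_force: 0.0
```

>>> carry_out --pt "0 0 0 0 0 0" --pt "0 0 0 0 0 0" --pt "0 0 0 0 0 0" --pt "0 0 0 0 0 0" --pt "0 0 0 0 0 0" --pt "0 0 0 0 0 0" --pt "0 0 0 0 0 0" --pt "0 0 0 0 0 0" --pt "0 0 0 0 0 0" --grip 0.1

```text
time: 23.2
ee_pos: [0.5803, 0.1238, 0.1062]
tcp_rot: [-3.142, -0.0, 1.509]
contact_force: [-0.8, 0.6, 3.5]
width: 0.219
gripper_force: 30.0
```

>>> carry_out --pt "0 0 -0.01 0 0 0" --pt "0 0 -0.02 0 0 0" --pt "0 0 -0.03 0 0 0" --pt "0 0 0 0 0 -7.55" --pt "0 0 0 0 0 -7.55" --pt "0.0368 -0.0135 0 0 0 0" --pt "0.0368 -0.0135 0 0 0 0" --pt "0.0368 -0.0135 0 0 0 0" --pt "0.0368 -0.0135 0 0 0 0" --pt "0.0368 -0.0135 0 0 0 0" --pt "0.0368 -0.0135 0 0 0 0" --pt "0.0368 -0.0135 0 0 0 0"

```text
time: 24.4
ee_pos: [0.4351, 0.3584, 0.1667]
tcp_rot: [3.141, -0.0, 1.773]
contact_force: [0.4, -0.2, -0.2]
width: 0.219
gripper_force: 30.0
```

>>> carry_out --pt "0 0 0 0 0 0" --pt "0 0 0 0 0 0"

```text
time: 24.6
ee_pos: [0.4357, 0.3577, 0.1666]
tcp_rot: [3.141, 0.0, 1.775]
contact_force: [0.7, -0.2, -0.9]
width: 0.217
gripper_force: 30.0
```

```bash
python3 - <<'E'
from h import *
print(togo([.4357,.3571,.0961],np.radians(101.6)))
c=camera_model("wrist");im=snapshot("wrist");cv2.imwrite("pics/w8.png",im)
E
```

```text
(array([-0.0006, -0.0002,  0.0705]), array([0.03, 0.  , 0.09]))
```

View pics/w8.png

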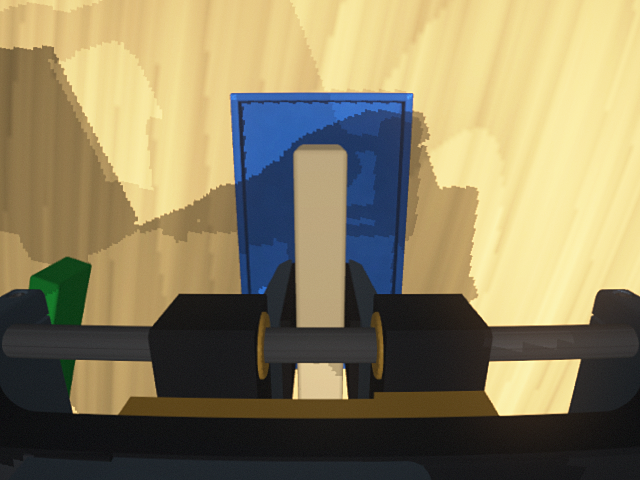

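The batten (columns 294–347) hangs centred and parallel over the blue tray (232–413). Lower and release.

>>> carry_out --pt "0 0 0.02 0 0 0" --pt "0 0 0.02 0 0 0" --pt "0 0 0.015 0 0 0" --pt "0 0 0.008 0 0 0" --pt "0 0 0.004 0 0 0" --pt "0 0 0.002 0 0 0" --pt "0 0 0 0 0 0" --pt "0 0 0 0 0 0"

```text
time: 25.45
ee_pos: [0.4364, 0.3572, 0.0977]
tcp_rot: [3.141, -0.0, 1.773]
contact_force: [-0.4, -0.3, -0.7]
width: 0.218
gripper_force: 30.0
```

>>> carry_out --pt "0 0 0.0013 0 0 0" --pt "0 0 0 0 0 0"

```text
time: 25.65
ee_pos: [0.4363, 0.3573, 0.0962]
tcp_rot: [3.141, -0.0, 1.773]
contact_force: [0.0, -0.1, 3.4]
width: 0.217
gripper_force: 30.0
```

>>> carry_out --pt "0 0 0 0 0 0" --pt "0 0 0 0 0 0" --pt "0 0 0 0 0 0" --pt "0 0 0 0 0 0" --pt "0 0 0 0 0 0" --pt "0 0 -0.02 0 0 0" --pt "0 0 -0.03 0 0 0" --pt "0 0 -0.04 0 0 0" --pt "0 0 -0.04 0 0 0" --pt "0 0 -0.03 0 0 0" --pt "0 0 0 0 0 0" --pt "0 0 0 0 0 0" --grip 0.55

```text
time: 26.85
ee_pos: [0.4361, 0.3572, 0.2562]
tcp_rot: [3.141, -0.0, 1.773]
contact_force: [-0.9, 0.8, 0.4]
width: 0.547
gripper_force: 0.0
```

```bash
python3 - <<'E'
from h import *
im=snapshot("wrist");s=snapshot("scene");print(observe()["contact_force"])
cv2.imwrite("pics/w9.png",np.hstack([cv2.resize(im,(400,300)),cv2.resize(s[170:350,300:540],(400,300))]))
E
```

```text
[-0.43312832 -0.60367424 -0.44348816]
```

View pics/w9.png

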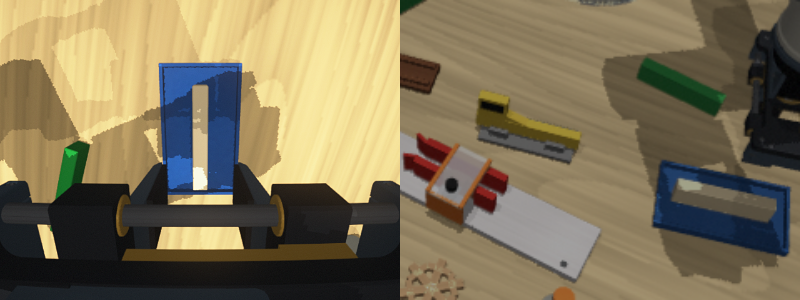

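The batten stands on edge, lengthwise, in the tray (left (200,138), right (725,200)); the stick is upright in its rest (right (530,130)). Handing in.

```bash
python3 -c "
from rig import *
print(finish_job())"
```

```text
the job is handed in; nothing more can be done
None
```

I handed the job in at about 27 s: the batten was pushed right through under the guard with the stick, the stick is back in its rest, and the batten stands on edge, lengthwise, in the blue tray; the last pictures agree with this, but the hand-in returned no verdict.

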